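Make up two repair kits in parts trays

ROBOT

A 6-joint arm with a two-finger parallel gripper is mounted at the origin on a cart in front of the work surface, level with it; the furniture and walls round the work are solid. World frame = base frame: x ahead of the robot, y to its left, z up, the work surface at z = 0. Lengths are in m, angles in degrees, forces in N, time in s.
With the tool pointing down it reaches from about 0.35 to 0.875 m from the base axis. Payload 4.2 kg.
Tool frame: the origin (TCP) lies on the centre line of the jaws, within the pads' length; the fingertips stand 25 mm ahead of it and the grasp point (between the pads) lies 6 mm ahead of it (finger_overhang is the distance from the TCP to the fingertips, in m); z points along the fingers, y is the line along which they close (so a half turn about z gives the same grasp; the last joint's range is limited). The gripper opens to 87 mm and grips with 3 to 60 N. Pads are 19 mm wide; open, the fingers measure 117 mm over their backs; the gripper's body (75 mm by 190 mm) begins 51 mm behind the grasp point.
Start: joints at [90.046, 22.042, 0.453, 0, -68.411, -14.817], TCP at [0.159, 0.604, 0.248] pointing down, gripper open.
Joint ranges: [-179.83, 179.83], [-69.29, 118.12], [-61.27, 80.66], [-181.25, 117.63], [-171.15, -9.14], [-177.46, 177.46]. Speed limits (degrees/s): [159.86, 159.86, 180, 180, 180, 180].

INTERFACE

Orientations are given as a 3x3 rotation matrix whose columns are the frame's x, y, z axes.
In Python, from station import sense, capture, finish_job, spot_in, tip_of, finger_overhang gives the robot as it stands. The module is installed in compiled form; this text tells all that it offers.
- The arm moves only by the tool servo_tool, never from a script. Its arguments are lists of equal length, an entry for each row: "slide": the shift along the tool's x, y, z in m, a list of three; "spin": the turn about the tool's z in degrees; "grip": the closure, from 0 (fully open) to 1 (shut). A call has exactly 5 rows; each row is the pose to reach, as a shift and turn from the pose commanded when the call began, along the tool's axes at that moment; what a row does not reach only later rows make up. A row lasts 1/12 s, in which the tool goes at most 41.7 mm and 7.16 degrees, less where a joint would pass 70% of its speed; a pose out of reach is approached as far as the arm can. A call with a gripper value outside its range is refused whole. The fingers move at their own pace and stop on an object; the grip force is fixed at half the most. Time passes only in rows, so rows that repeat a pose let the fingers close, or fill a call up. It gives the time, the measured TCP pose, the force, the opening and the grip force at its end, in the units of the state.
- sense(): the state, without advancing time (a new reading comes with each control period).
- capture(name): name is "side" or "top" or "wrist"; returns a dict with "pixels" (480x640x3 uint8, blue, green, red), "depth" (480x640 float32, m along the optical axis (not along the pixel's ray), 0 where there is no reading), "fx", "fy", "cx", "cy" (pixels), "R" (3x3) and "t" (3): a world point X has camera coordinates R X + t; the wrist camera has in their place "hand_eye" (4x4, takes a point from camera to tool coordinates, whose origin is the TCP and whose axes are the flange's). Camera axes: x right, y down, z forward; pixel columns grow to the right and rows downward; lengths in m; the calibration is good to about 2 mm. The wrist camera is an equidistant fisheye: a pixel r from the principal point sees the ray r / f radians off the axis. A picture is of the moment at which its call begins: read the wrist's pose just before it.
- finish_job(): hands the job in; it is judged then, once.
Trained networks look in the newest picture that a camera, given by its name, has taken for a name from the list of things; names that differ only in an ending like _2 or _b are one class to them, and where a whole thing is asked for, a point or a joint stands for the part that bears it (a point fixed in the world has none). Each returns a list of dicts, best first, with "conf" (0 to 1); they miss things now and then, are a little off and sometimes report something else, mostly with a low value. They report only what shows in the picture. A call takes as long as a camera call. They do not tell look-alikes from the thing itself.
- spot_in(thing, camera): "point" ([x, y, z] in m, in world coordinates, good to about 4 mm: the middle of the surface that is visible of it).
- tip_of(thing, camera): "point" ([x, y, z] in m, in world coordinates, good to about 4 mm: a listed point, or the origin of a listed thing).
The state is a dict: "time_s": time; "joints": joint angles; "joint_velocities": joint speeds; "effort": joint torques, N m; "tcp_pos": TCP position; "ee_rot": TCP orientation; "wrist_force": force on the tool from outside, world axes, zero at the start; "moment": the same for the moment, N m; "gripper_width": opening from 0.0 (shut) to 1.0 (fully open); "gripper_force": force on a finger pad.
Only numpy, scipy, OpenCV 4.12 (cv2) and the standard library are available. Lean on these libraries where they do the work, as an engineer would, in place of code of your own. Each camera call takes 0.05 s, during which the arm holds its last target. There are 200 camera calls.

TASK

Make up the two repair kits. Yellow tray: first lay the brass bearing ring flat on the black disc in the middle of the large bay, then stand the rusty bolt on its head inside that ring, and lay the large dark nut flat on the middle of the small bay. Blue tray: lay the dark toothed pinion flat on the middle of the large bay and stand the coil spring upright on the middle of the small bay. Do not move the small bright nut, which belongs to neither kit; let go of everything at the end.

Things in the scene. Friction and masses are not known exactly. Their poses are not given: they have to be found in the camera images.
- blue_tray: Fixed blue tray, 206 (y) x 148 mm (x), walls 14 mm high, 4 thick, floor at 3 mm; wire handles below the rim reach 13 mm past both ends. A cross wall at y -23 mm parts a large bay (140 x 120 mm inside, centre x 0, y +39) from a small one (140 x 74, centre x 0, y -62); flat black discs (72, 44 mm across) mark the bay middles. Origin: centre of the underside; z up.
- yellow_tray: Fixed yellow tray, 206 (y) x 148 mm (x), walls 14 mm high, 4 thick, floor at 3 mm; wire handles below the rim reach 13 mm past both ends. A cross wall at y -23 mm parts a large bay (140 x 120 mm inside, centre x 0, y +39) from a small one (140 x 74, centre x 0, y -62); flat black discs (72, 44 mm across) mark the bay middles. Origin: centre of the underside; z up.
- bearing_ring: Plain brass-coloured ring lying flat, 62 mm across, 17 mm high, opening 44 mm (at least 41 mm clear), 0.13 kg. Origin: centre of the underside; z along its axis, up.
- bolt: Rusty brown bolt standing on its hexagon head, 60 mm high; head 24 mm across flats (27 across corners), 10 mm high, at the bottom; shank 16 mm in diameter above it; 0.13 kg. Origin: centre of the head's underside; z up along the shank.
- big_nut: Large dark-grey hexagon nut lying flat, 36 mm across flats (flats face its +x and -x), 41 mm across corners, 17 mm high, 0.1 kg. Origin: centre of the underside; z up.
- pinion: Small dark toothed gear wheel lying flat, 60 mm across, 16 mm high, 0.19 kg. Origin: centre of the underside; z up.
- spring: Bright grey compression spring standing upright, 31 mm in diameter, 36 mm high, rigid in the grip, 0.06 kg. Origin: centre of the underside; z up.
- small_nut: Small bright hexagon nut, 24 mm across flats, 27 mm across corners, 12 mm high, loose. It belongs to no kit and stays where it is. Origin: centre of the underside.
There are look-alikes about, which are no part of the job. There is more than one size of the bearing_ring; the one meant has the size given above.

How it is judged:
By the outcome, as a careful person would: the job done as asked, in the order asked, and still so for the second after the job is handed in, with the robot touching nothing.
It also fails if it takes over 115 s, if anything falls off the work surface, if the arm or the gripper's body presses on something with over 40 N, if the wrist force passes 120 N, or if a joint passes its speed limit or range.

## Working session

There is one attempt and no reset: what is moved stays moved. The work goes in short steps, Python scripts to look and compute and a tool call to move; the robot and the scene stay as the last step left them, time stands still between calls to the robot, and variables do not carry over. Pictures are saved under pics/ and viewed, at most 14 in all, crops included, and the job is handed in when it is done.

Besides the shell and the picture viewer there is one more tool, called in YAML: its name, and indented under it one key for each argument. servo_tool: Moves the arm, as the interface text tells. Its arguments: {"type":"object","properties":{"slide":{"type":"array"},"spin":{"type":"array"},"grip":{"type":"array"}},"required":["slide","spin","grip"]}

```bash
mkdir -p pics; python3 - <<'E'
from station import *
import cv2,numpy as np
s=sense();print(s['time_s'],s['tcp_pos'],np.round(s['ee_rot'],3).tolist(),s['gripper_width'],finger_overhang)
for c in ('top','side'):
    d=capture(c);cv2.imwrite(f'pics/{c}0.png',d['pixels'])
    R,t=np.array(d['R']),np.array(d['t']);print(c,d['fx'],d['cx'],d['cy'],np.round(-R.T@t,3),np.round(R,3).tolist())
    for n in 'blue_tray yellow_tray bearing_ring bolt big_nut pinion spring small_nut'.split():
        for f in (tip_of,spot_in):
            for o in f(n,c)[:4]:
                p=np.array(o['point']);q=R@p+t
                print(n,f.__name__,np.round(p,3),round(o['conf'],2),(int(d['fx']*q[0]/q[2]+d['cx']),int(d['fy']*q[1]/q[2]+d['cy'])))
E
```

```text
0.0 [0.15916844 0.6038175  0.24646299] [[0.967, -0.255, -0.0], [-0.255, -0.967, -0.002], [0.0, 0.002, -1.0]] 0.9989661840295193 0.025
top 511.38539422003436 312.12039481297455 240.48789323649868 [0.344 0.065 0.99 ] [[0.004, -1.0, -0.018], [-0.985, -0.001, -0.171], [0.171, 0.018, -0.985]]
blue_tray call [ 0.63   0.147 -0.003] 0.91 (280, 184)
blue_tray call [0.63  0.148 0.002] 0.63 (280, 183)
yellow_tray call [ 0.6   -0.154  0.   ] 0.74 (431, 198)
yellow_tray call [ 0.599 -0.155  0.002] 0.81 (432, 198)
bearing_ring call [ 0.429 -0.113 -0.003] 0.76 (413, 284)
bearing_ring call [ 0.352 -0.018  0.   ] 0.56 (364, 324)
bearing_ring call [ 0.354 -0.019  0.014] 0.57 (366, 323)
bearing_ring call [ 0.431 -0.114  0.014] 0.55 (415, 282)
bolt call [0.44  0.285 0.   ] 0.66 (208, 278)
bolt call [ 0.58   0.375 -0.001] 0.5 (166, 208)
bolt call [0.57  0.369 0.028] 0.7 (164, 209)
big_nut call [0.435 0.032 0.001] 0.59 (338, 281)
big_nut call [ 0.6   -0.152 -0.001] 0.58 (430, 198)
big_nut call [ 0.63   0.149 -0.003] 0.16 (279, 184)
big_nut call [0.433 0.029 0.017] 0.59 (340, 281)
pinion call [0.439 0.282 
[... 921 characters left out ...]
6)
bolt call [0.58  0.376 0.002] 0.64 (300, 168)
bolt call [0.575 0.372 0.026] 0.61 (298, 161)
bolt call [ 0.43  -0.115  0.016] 0.43 (337, 315)
big_nut call [0.43  0.029 0.002] 0.6 (301, 269)
big_nut call [0.43  0.02  0.013] 0.59 (303, 267)
pinion call [ 0.439  0.282 -0.002] 0.97 (259, 202)
pinion call [0.439 0.269 0.018] 0.63 (260, 198)
spring call [ 0.453 -0.237  0.001] 0.84 (389, 372)
spring call [ 0.452 -0.242  0.023] 0.7 (391, 364)
spring call [ 0.428 -0.117  0.016] 0.64 (337, 316)
small_nut call [ 0.414  0.149 -0.001] 0.59 (270, 237)
small_nut call [ 0.434 -0.112 -0.001] 0.56 (338, 320)
small_nut call [0.431 0.028 0.   ] 0.34 (302, 270)
small_nut call [0.412 0.144 0.008] 0.4 (269, 235)
```

View pics/top0.png

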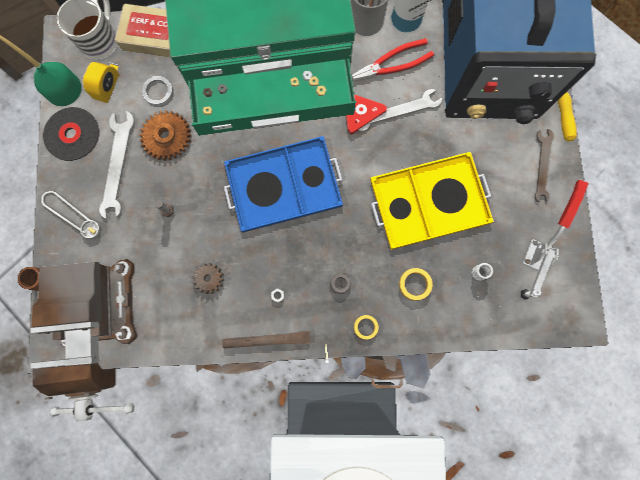

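View pics/side0.png

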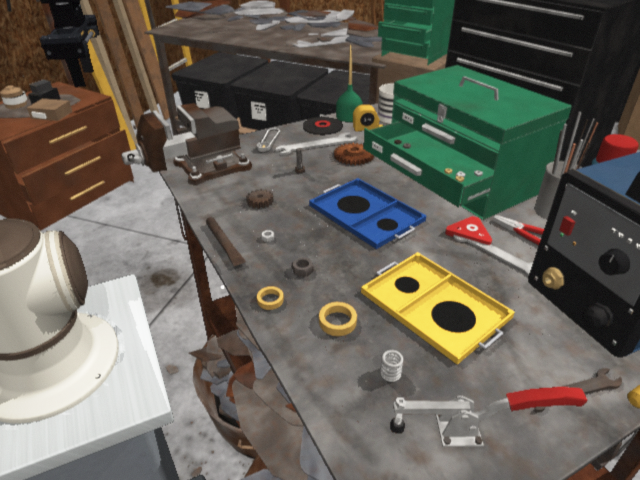

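The top picture shows these things at these pixels:
- Trays: blue with its large bay on the left (disc 264,189), yellow with its large bay on the right (disc 449,196).
- Rings: the large one at (415,284) and a small one at (366,327). The large one looks like the 62 mm ring.
- Gears: the small dark pinion at (208,278) and a big orange look-alike at (165,135).
- Others: bolt (166,210), big nut (340,283), small nut (277,295), spring (482,270).

Next I rectify to scale to measure and confirm these.

```bash
cat > h.py <<'E'
from station import *
import cv2,numpy as np
def homog(d,z,x1,y1,s):  # world plane z -> rectified px; col=(y1-y)/s,row=(x1-x)/s
    K=np.array([[d['fx'],0,d['cx']],[0,d['fy'],d['cy']],[0,0,1]])
    R,t=np.array(d['R']),np.array(d['t'])
    P=K@np.c_[R[:,0],R[:,1],R[:,2]*z+t]
    A=np.array([[0,-s,x1],[-s,0,y1],[0,0,1]])   # rect px -> world xy
    return P@A
def rect(d,z,x1,y1,w,h,s):
    return cv2.warpPerspective(d['pixels'],homog(d,z,x1,y1,s),(w,h),flags=cv2.INTER_CUBIC|cv2.WARP_INVERSE_MAP)
def blob(img,mask,x1,y1,s,lo,hi):
    out=[]
    for c in cv2.findContours(mask,cv2.RETR_EXTERNAL,cv2.CHAIN_APPROX_NONE)[0]:
        a=cv2.contourArea(c)*s*s*1e6
        if lo<a<hi:
            (u,v),(w,h),an=cv2.fitEllipse(c); out.append((round(x1-v*s,4),round(y1-u*s,4),round(w*s*1e3,1),round(h*s*1e3,1),round(a)))
    return out
E
python3 - <<'E'
from h import *
for cam in('top','side'):
    d=capture(cam);s=.0005;x1,y1=.72,.44
    im=rect(d,.003,x1,y1,1560,860,s);hsv=cv2.cvtColor(im,cv2.COLOR_BGR2HSV)
    print(cam,'discs',blob(im,cv2.inRange(hsv,(0,0,0),(180,255,55)),x1,y1,s,900,6000))
    im=rect(d,.017,x1,y1,1560,860,s);hsv=cv2.cvtColor(im,cv2.COLOR_BGR2HSV)
    print('yellow',blob(im,cv2.inRange(hsv,(15,110,90),(38,255,255)),x1,y1,s,500,50000))
    for c,col in(('blue',((100,120,60),(125,255,255))),('yel',((22,170,120),(36,255,255)))):
        i2=rect(d,.014,x1,y1,1560,860,s);m=cv2.inRange(cv2.cvtColor(i2,cv2.COLOR_BGR2HSV),*col)
        k=max(cv2.findContours(m,0,2)[0],key=cv2.contourArea);(u,v),wh,an=cv2.minAreaRect(k)
        print(c,round(x1-v*s,4),round(y1-u*s,4),np.array(wh)*s,an)
    if cam=='top':
        tiles=[]
        for (x,y,z) in((.430,-.115,.017),(.351,-.02,.015),(.439,.282,.016),(.43,.03,.017),(.455,-.235,.036),(.578,.374,.06)):
            t=rect(d,z,x+.05,y+.05,260,260,.1/260)
            for g in range(0,260,26): cv2.line(t,(g,0),(g,4 if g!=130 else 10),(0,0,255),1);cv2.line(t,(0,g),(4 if g!=130 else 10,g),(0,0,255),1)
            tiles.append(t)
        cv2.imwrite('pics/tiles.png',np.vstack([np.hstack(tiles[:3]),np.hstack(tiles[3:])]))
E
```

```text
top discs []
yellow [(0.348, -0.0181, 45.0, 45.9, 1622), (0.4288, -0.1132, 61.1, 63.0, 3021), (0.5934, -0.1482, 172.3, 249.7, 30809)]
blue 0.6276 0.142 [0.14983083 0.20658102] 75.0685806274414
yel 0.5941 -0.1489 [0.14883238 0.20799817] 75.0685806274414
side discs [(0.5806, -0.0902, 37.1, 39.3, 1142), (0.6064, -0.1879, 65.7, 67.6, 3486), (0.6201, 0.1793, 65.1, 68.0, 3474), (0.6463, 0.0818, 37.6, 40.1, 1182)]
yellow [(0.3461, -0.0295, 46.0, 57.4, 2075), (0.4271, -0.121, 62.1, 76.0, 3699), (0.5897, -0.1563, 182.3, 249.1, 32928)]
blue 0.625 0.134 [0.15901007 0.21614673] 75.0685806274414
yel 0.5941 -0.1537 [0.14839621 0.20851715] 74.93779754638672
```

View pics/tiles.png

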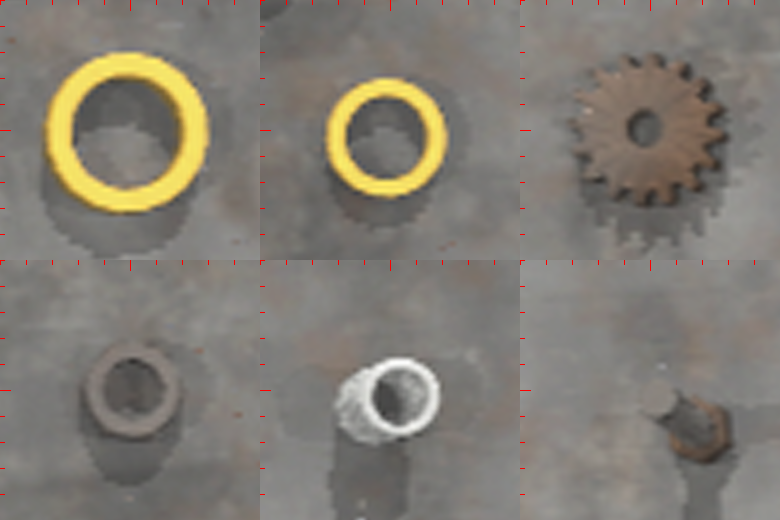

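Confirmed from the rectified crop: the ring at top pixel (415,284) measures 62 mm and the one at (366,327) only 45 mm, so the first is meant. The dark gear at (208,278) is about 60 mm across, so it is the pinion. The bolt stands on its head. Next I check obstacle clearance near the blue tray and refine the object centres with depth.

```bash
python3 - <<'E'
from h import *
P=[];C=[]
for cam in('top','side'):
    d=capture(cam);z=d['depth'];v,u=np.nonzero(z>0);zz=z[v,u]
    X=np.c_[(u-d['cx'])/d['fx']*zz,(v-d['cy'])/d['fy']*zz,zz]
    X=(X-np.array(d['t']))@np.array(d['R']);P.append(X)
A=np.vstack(P)
for y0 in np.arange(-.3,.4,.05):
    r=[]
    for lo,hi in((.03,.07),(.07,.12),(.12,.2),(.2,.5)):
        m=(A[:,1]>y0)&(A[:,1]<y0+.05)&(A[:,2]>lo)&(A[:,2]<hi)&(A[:,0]>.5)&(A[:,0]<1)
        r.append(round(np.percentile(A[m,0],1),3) if m.sum()>5 else None)
    print(round(y0,2),r)
for n,(x,y),lo,hi,r in(('pinion',(.439,.282),.012,.02,.036),('nut',(.432,.03),.013,.02,.025),('spring',(.455,-.235),.031,.04,.022),('bolt',(.575,.371),.05,.066,.02),('ring',(.429,-.113),.013,.02,.037),('snut',(.41,.15),.008,.016,.025)):
    for X in P:
        m=(np.hypot(X[:,0]-x,X[:,1]-y)<r)&(X[:,2]>lo)&(X[:,2]<hi)
        if m.sum()>5: q=X[m];print(n,m.sum(),np.round((q.min(0)+q.max(0))/2,4),np.round(np.ptp(q,axis=0),4),np.round(cv2.minEnclosingCircle(q[:,:2].astype(np.float32)*1000),1).tolist() if 0 else cv2.minEnclosingCircle((q[:,:2]*1000).astype(np.float32)))
E
```

```text
-0.3 [np.float64(0.761), np.float64(0.759), np.float64(0.742), np.float64(0.759)]
-0.25 [np.float64(0.746), np.float64(0.747), np.float64(0.752), np.float64(0.76)]
-0.2 [np.float64(0.763), np.float64(0.762), np.float64(0.761), np.float64(0.762)]
-0.15 [np.float64(0.958), np.float64(0.948), np.float64(0.96), np.float64(0.963)]
-0.1 [np.float64(0.958), np.float64(0.957), np.float64(0.965), np.float64(0.969)]
-0.05 [np.float64(0.95), np.float64(0.95), np.float64(0.959), np.float64(0.978)]
-0.0 [np.float64(0.746), np.float64(0.744), np.float64(0.829), np.float64(0.83)]
0.05 [np.float64(0.738), np.float64(0.737), np.float64(0.821), np.float64(0.823)]
0.1 [np.float64(0.733), np.float64(0.719), np.float64(0.805), np.float64(0.816)]
0.15 [np.float64(0.726), np.float64(0.713), np.float64(0.797), np.float64(0.809)]
0.2 [np.float64(0.718), np.float64(0.715), np.float64(0.799), np.float64(0.803)]
0.25 [np.float64(0.711), np.float64(0.709), np.float64(0.793), np.float64(0.796)]
0.3 [np.float64(0.738), np.float64(0.711), np.float64(0.79), np.float64(0.792)]
0.35 [np.float64(0.568), None, None, Non
[... 708 characters left out ...]
57422)
bolt 65 [0.5747 0.3706 0.0579] [0.0154 0.0149 0.0133] ((575.0555419921875, 370.7470703125), 8.061388969421387)
bolt 34 [0.5759 0.3704 0.0556] [0.0147 0.018  0.0103] ((577.67236328125, 370.8420715332031), 9.867756843566895)
ring 396 [ 0.4296 -0.1145  0.0165] [0.0591 0.0612 0.0068] ((429.0788269042969, -114.5911636352539), 31.060745239257812)
ring 461 [ 0.4297 -0.1152  0.016 ] [0.061  0.0618 0.0059] ((429.2674560546875, -115.09808349609375), 32.21506881713867)
snut 82 [0.4073 0.1478 0.0119] [0.0267 0.0232 0.0078] ((407.2890319824219, 148.67295837402344), 13.423635482788086)
snut 63 [0.4072 0.1489 0.0103] [0.0258 0.0273 0.0047] ((406.3954162597656, 148.28781127929688), 14.28977108001709)
```

servo_tool:
  slide:
    - [0.035,0.024,0]
    - [0.07,0.048,0]
    - [0.105,0.071,0]
    - [0.14,0.095,0]
    - [0.1764,0.119,0]
  spin: [-3,-6,-9,-12,-14.8]
  grip: [0,0,0,0,0]

```text
time_s: 2.32
tcp_pos: [0.2974, 0.446, 0.2477]
ee_rot: [[1.0, 0.004, 0.0], [0.004, -1.0, 0.0], [0.0, -0.0, -1.0]]
wrist_force: [1.5, 0.7, -0.1]
gripper_width: 1.0
gripper_force: 0.0
```

servo_tool:
  slide:
    - [0.028,0.032,0]
    - [0.056,0.064,0.02]
    - [0.084,0.096,0.05]
    - [0.112,0.128,0.085]
    - [0.14,0.16,0.12]
  spin: [0,0,0,0,0]
  grip: [0,0,0,0,0]

```text
time_s: 2.73
tcp_pos: [0.4157, 0.3117, 0.1547]
ee_rot: [[1.0, 0.0, 0.002], [0.0, -1.0, 0.002], [0.002, -0.002, -1.0]]
wrist_force: [0.5, 0.9, 0.1]
gripper_width: 0.997
gripper_force: 0.0
```

```bash
cat >> h.py <<'E'
def wristrect(z,x1,y1,w,h,s):  # rectify wrist picture to world plane z, same layout as rect
    st=sense();d=capture('wrist');H=np.array(d['hand_eye']);R=np.array(st['ee_rot']);p=np.array(st['tcp_pos'])
    v,u=np.mgrid[:h,:w];W=np.stack([x1-v*s,y1-u*s,np.full(u.shape,z)],-1)
    c=((W-p)@R-H[:3,3])@H[:3,:3]
    th=np.arctan2(np.hypot(c[...,0],c[...,1]),c[...,2]);ph=np.arctan2(c[...,1],c[...,0])
    return st,d,cv2.remap(d['pixels'],(d['cx']+d['fx']*th*np.cos(ph)).astype(np.float32),(d['cy']+d['fy']*th*np.sin(ph)).astype(np.float32),cv2.INTER_LINEAR)
E
python3 - <<'E'
from h import *
st,d,i=wristrect(.016,.4395+.06,.283+.06,300,300,.0004)
print(st['tcp_pos'],np.round(d['hand_eye'],3).tolist())
for g in(50,150,250): cv2.line(i,(g,0),(g,12),(0,0,255),1);cv2.line(i,(0,g),(12,g),(0,0,255),1)
cv2.circle(i,(150,150),75,(0,255,0),1)
cv2.imwrite('pics/w1.png',np.hstack([cv2.resize(d['pixels'],(400,300)),i]))
E
```

```text
[0.41573046 0.31167198 0.15466951] [[0.001, -0.96, -0.28, 0.077], [1.0, 0.0, 0.0, -0.001], [-0.0, -0.28, 0.96, -0.137], [0.0, 0.0, 0.0, 1.0]]
```

View pics/w1.png

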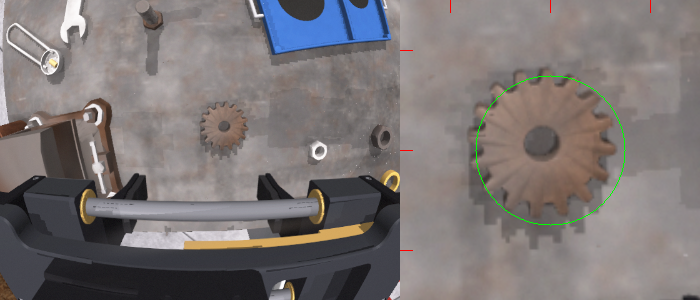

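The wrist view shows the pinion at (224,127) and, in the rectified crop, centred within about 3 mm of my estimate. The small nut is at (318,150), clear of the path.

servo_tool:
  slide:
    - [0.01,0.012,0.03]
    - [0.018,0.022,0.06]
    - [0.022,0.026,0.09]
    - [0.022,0.026,0.09]
    - [0.022,0.026,0.09]
  spin: [0,0,0,0,0]
  grip: [0,0,0,0,0]

```text
time_s: 3.2
tcp_pos: [0.4364, 0.2862, 0.0639]
ee_rot: [[1.0, 0.0, -0.002], [0.0, -1.0, -0.003], [-0.002, 0.003, -1.0]]
wrist_force: [0.4, 0.6, 1.3]
gripper_width: 0.995
gripper_force: 0.0
```

servo_tool:
  slide:
    - [0.004,0.002,0.02]
    - [0.004,0.002,0.036]
    - [0.004,0.002,0.036]
    - [0.004,0.002,0.036]
    - [0.004,0.002,0.036]
  spin: [0,0,0,0,0]
  grip: [0,0,0,0.2,1]

```text
time_s: 3.62
tcp_pos: [0.4414, 0.2865, 0.0308]
ee_rot: [[1.0, 0.002, 0.003], [0.002, -1.0, 0.003], [0.003, -0.003, -1.0]]
wrist_force: [-1.1, -0.1, -0.3]
gripper_width: 0.92
gripper_force: 0.0
```

servo_tool:
  slide:
    - [0,0,0]
    - [0,0,0]
    - [0,0,0]
    - [0,0,0]
    - [0,0,0]
  spin: [0,0,0,0,0]
  grip: [1,1,1,1,1]

```text
time_s: 4.03
tcp_pos: [0.4409, 0.2853, 0.0296]
ee_rot: [[1.0, 0.001, 0.001], [0.001, -1.0, 0.001], [0.001, -0.001, -1.0]]
wrist_force: [-1.3, 0.2, 5.5]
gripper_width: 0.68
gripper_force: 30.0
```

servo_tool:
  slide:
    - [0,0,-0.03]
    - [0,0,-0.06]
    - [0.02,0.012,-0.09]
    - [0.05,0.03,-0.1]
    - [0.08,0.047,-0.1]
  spin: [0,0,0,0,0]
  grip: [1,1,1,1,1]

```text
time_s: 4.45
tcp_pos: [0.5225, 0.2388, 0.1324]
ee_rot: [[1.0, 0.003, 0.005], [0.003, -1.0, 0.004], [0.006, -0.004, -1.0]]
wrist_force: [1.6, 1.2, -3.0]
gripper_width: 0.683
gripper_force: 30.0
```

servo_tool:
  slide:
    - [0.03,0.018,0]
    - [0.06,0.036,0]
    - [0.09,0.054,0]
    - [0.098,0.058,0]
    - [0.098,0.058,0]
  spin: [0,0,0,0,0]
  grip: [1,1,1,1,1]

```text
time_s: 4.87
tcp_pos: [0.62, 0.1779, 0.127]
ee_rot: [[1.0, -0.004, -0.002], [-0.004, -1.0, -0.001], [-0.002, 0.001, -1.0]]
wrist_force: [-0.7, 0.7, -2.6]
gripper_width: 0.683
gripper_force: 30.0
```

```bash
python3 - <<'E'
from h import *
s=.0005;x1,y1=.75,.33
st,d,i=wristrect(.014,x1,y1,640,480,s);print(st['tcp_pos'],st['gripper_width'])
m=cv2.inRange(cv2.cvtColor(i,cv2.COLOR_BGR2HSV),(100,120,60),(125,255,255))
k=max(cv2.findContours(m,0,2)[0],key=cv2.contourArea);(u,v),wh,an=cv2.minAreaRect(k)
print(round(x1-v*s,4),round(y1-u*s,4),np.array(wh)*s,an)
cv2.circle(i,(int((y1-.180)/s),int((x1-.619)/s)),4,(0,255,0),-1)
cv2.imwrite('pics/w2.png',np.hstack([cv2.resize(d['pixels'],(400,300)),cv2.resize(i,(400,300))]))
E
```

```text
[0.62004268 0.17793535 0.12703083] 0.6832030172468359
0.6317 0.1443 [0.14697102 0.20437492] 75.00194549560547
```

View pics/w2.png

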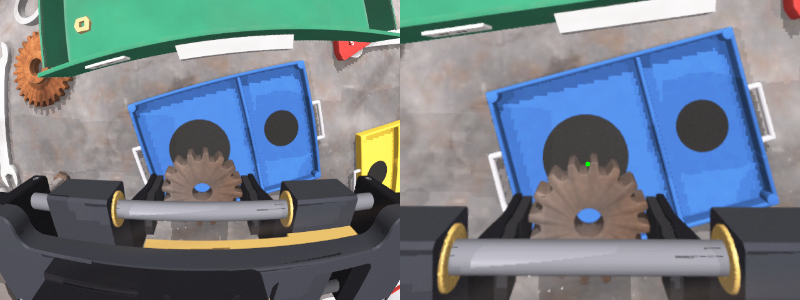

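The wrist view shows the pinion gripped at (202,185) level over the blue large bay, with the tray outline now centred near (0.631, 0.144). I lower it onto the disc.

servo_tool:
  slide:
    - [0,-0.003,0.03]
    - [0,-0.003,0.06]
    - [0,-0.003,0.085]
    - [0,-0.003,0.0935]
    - [0,-0.003,0.0935]
  spin: [0,0,0,0,0]
  grip: [1,1,1,1,1]

```text
time_s: 5.33
tcp_pos: [0.6162, 0.1833, 0.0338]
ee_rot: [[1.0, 0.002, -0.005], [0.002, -1.0, -0.002], [-0.005, 0.002, -1.0]]
wrist_force: [0.1, 0.2, -2.2]
gripper_width: 0.677
gripper_force: 30.0
```

servo_tool:
  slide:
    - [0,0,0]
    - [0,0,0]
    - [0,0,0]
    - [0,0,0]
    - [0,0,0]
  spin: [0,0,0,0,0]
  grip: [1,1,0.2,0.2,0.2]

```text
time_s: 5.75
tcp_pos: [0.6193, 0.1833, 0.0364]
ee_rot: [[1.0, 0.001, 0.002], [0.001, -1.0, 0.001], [0.002, -0.001, -1.0]]
wrist_force: [-0.8, 0.4, -0.4]
gripper_width: 0.781
gripper_force: 0.0
```

servo_tool:
  slide:
    - [0,0,-0.02]
    - [0,0,-0.05]
    - [0,0,-0.08]
    - [0,0,-0.12]
    - [0,0,-0.12]
  spin: [0,0,0,0,0]
  grip: [0.2,0.2,0,0,0]

```text
time_s: 6.17
tcp_pos: [0.6235, 0.1846, 0.1652]
ee_rot: [[1.0, 0.002, 0.017], [0.002, -1.0, 0.006], [0.017, -0.006, -1.0]]
wrist_force: [0.8, 1.1, 1.7]
gripper_width: 0.941
gripper_force: 0.0
```

servo_tool:
  slide:
    - [-0.02,0.031,0]
    - [-0.04,0.062,0]
    - [-0.06,0.093,0]
    - [-0.08,0.124,0]
    - [-0.1,0.155,0]
  spin: [0,0,0,0,0]
  grip: [0,0,0,0,0]

```text
time_s: 6.58
tcp_pos: [0.5179, 0.0267, 0.1559]
ee_rot: [[1.0, 0.001, 0.002], [0.001, -1.0, 0.0], [0.002, -0.0, -1.0]]
wrist_force: [0.9, -1.0, 0.6]
gripper_width: 1.002
gripper_force: 0.0
```

servo_tool:
  slide:
    - [-0.02,0.031,0]
    - [-0.04,0.062,0]
    - [-0.06,0.093,0]
    - [-0.08,0.124,0.01]
    - [-0.091,0.143,0.03]
  spin: [0,0,0,0,0]
  grip: [0,0,0,0,0]

```text
time_s: 7.0
tcp_pos: [0.4274, -0.117, 0.1274]
ee_rot: [[1.0, -0.0, 0.007], [-0.0, -1.0, 0.0], [0.007, -0.0, -1.0]]
wrist_force: [1.2, 0.2, -0.5]
gripper_width: 1.003
gripper_force: 0.0
```

servo_tool:
  slide:
    - [0,0,0.03]
    - [0,0,0.05]
    - [0,0,0.06]
    - [0,0,0.06]
    - [0,0,0.06]
  spin: [0,0,0,0,0]
  grip: [0,0,0,0,0]

```text
time_s: 7.42
tcp_pos: [0.4281, -0.1152, 0.0655]
ee_rot: [[1.0, 0.001, 0.0], [0.001, -1.0, -0.0], [0.0, 0.0, -1.0]]
wrist_force: [-0.3, -0.5, 0.3]
gripper_width: 0.997
gripper_force: 0.0
```

```bash
python3 - <<'E'
from h import *
s=.0005
d=capture('top');X=d['pixels'];i=rect(d,.014,.75,.33,640,480,s)
cv2.circle(i,(300,260),0,(0,0,255))
st,w,j=wristrect(.017,.4295+.06,-.1148+.06,240,240,s)
print(st['tcp_pos'],st['gripper_width'],blob(j,cv2.inRange(cv2.cvtColor(j,cv2.COLOR_BGR2HSV),(15,110,90),(38,255,255)),.4895,-.0548,s,500,9000))
cv2.imwrite('pics/w3.png',np.hstack([i[:,:500],cv2.resize(j,(300,300),interpolation=1)[:0].reshape(0,300,3) if 0 else cv2.copyMakeBorder(cv2.resize(j,(300,300)),0,180,0,0,0)]))
z=d['depth'];v,u=np.nonzero(z>0);zz=z[v,u]
P=(np.c_[(u-d['cx'])/d['fx']*zz,(v-d['cy'])/d['fy']*zz,zz]-np.array(d['t']))@np.array(d['R'])
m=(np.hypot(P[:,0]-.62,P[:,1]-.181)<.045)&(P[:,2]>.013);q=P[m];print('pinion',m.sum(),cv2.minEnclosingCircle((q[:,:2]*1000).astype(np.float32)),np.percentile(q[:,2],[5,50,95]))
E
```

```text
[ 0.42867571 -0.11510915  0.06599618] 1.0008918754862712 [(0.4336, -0.1122, 60.1, 62.7, 2958)]
pinion 560 ((617.211181640625, 182.0960235595703), 29.882291793823242) [0.01514116 0.01869727 0.02167486]
```

View pics/w3.png

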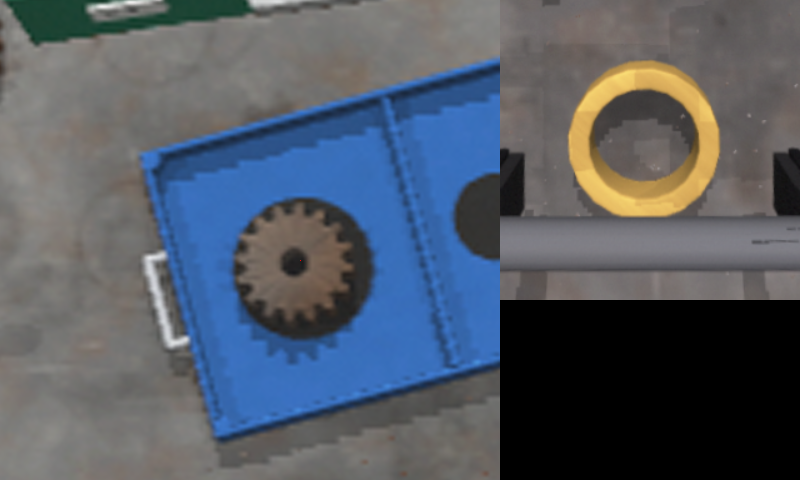

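The pinion lies flat on the blue disc: hub at (293,262) against disc centre (303,268), about 3 mm off after parallax, which is fine. The ring (645,140) lies between the open fingers.

servo_tool:
  slide:
    - [0.001,0,0.02]
    - [0.001,0,0.037]
    - [0.001,0,0.037]
    - [0.001,0,0.037]
    - [0.001,0,0.037]
  spin: [0,0,0,0,0]
  grip: [0,0,0,0.3,1]

```text
time_s: 7.93
tcp_pos: [0.4298, -0.115, 0.0294]
ee_rot: [[1.0, 0.001, 0.002], [0.001, -1.0, 0.0], [0.002, -0.0, -1.0]]
wrist_force: [0.3, -0.4, -0.3]
gripper_width: 0.921
gripper_force: 0.0
```

servo_tool:
  slide:
    - [0,0,0]
    - [0,0,0]
    - [0,0,0]
    - [0,0,0]
    - [0,0,0]
  spin: [0,0,0,0,0]
  grip: [1,1,1,1,1]

```text
time_s: 8.35
tcp_pos: [0.4295, -0.115, 0.0291]
ee_rot: [[1.0, 0.001, 0.002], [0.001, -1.0, 0.0], [0.002, -0.0, -1.0]]
wrist_force: [-0.5, 1.2, 6.2]
gripper_width: 0.702
gripper_force: 30.0
```

servo_tool:
  slide:
    - [0,0,-0.03]
    - [0,0,-0.06]
    - [0.02,0.008,-0.09]
    - [0.05,0.02,-0.1]
    - [0.08,0.033,-0.1]
  spin: [0,0,0,0,0]
  grip: [1,1,1,1,1]

```text
time_s: 8.77
tcp_pos: [0.5112, -0.1484, 0.1322]
ee_rot: [[1.0, 0.002, 0.008], [0.002, -1.0, -0.0], [0.008, 0.0, -1.0]]
wrist_force: [0.3, 0.1, -1.9]
gripper_width: 0.705
gripper_force: 30.0
```

servo_tool:
  slide:
    - [0.03,0.012,0]
    - [0.06,0.024,0]
    - [0.09,0.036,0]
    - [0.096,0.039,0.03]
    - [0.096,0.039,0.05]
  spin: [0,0,0,0,0]
  grip: [1,1,1,1,1]

```text
time_s: 9.18
tcp_pos: [0.6066, -0.1879, 0.0764]
ee_rot: [[1.0, -0.001, 0.001], [-0.001, -1.0, 0.0], [0.001, -0.0, -1.0]]
wrist_force: [-1.4, 0.4, -1.9]
gripper_width: 0.706
gripper_force: 30.0
```

servo_tool:
  slide:
    - [0,0,0]
    - [0,0,0]
    - [0,0,0]
    - [0,0,0]
    - [0,0,0]
  spin: [0,0,0,0,0]
  grip: [1,1,1,1,1]

```text
time_s: 9.6
tcp_pos: [0.6056, -0.1869, 0.0801]
ee_rot: [[1.0, 0.001, 0.003], [0.001, -1.0, -0.0], [0.003, 0.0, -1.0]]
wrist_force: [-0.3, -0.1, -1.4]
gripper_width: 0.705
gripper_force: 30.0
```

Right on target; lowering by 47 mm to about 0.033.

servo_tool:
  slide:
    - [0,0,0.02]
    - [0,0,0.038]
    - [0,0,0.047]
    - [0,0,0.047]
    - [0,0,0.047]
  spin: [0,0,0,0,0]
  grip: [1,1,1,1,1]

```text
time_s: 10.02
tcp_pos: [0.6054, -0.1869, 0.032]
ee_rot: [[1.0, 0.001, 0.001], [0.001, -1.0, -0.0], [0.001, 0.0, -1.0]]
wrist_force: [-0.8, 1.4, -1.5]
gripper_width: 0.707
gripper_force: 30.0
```

servo_tool:
  slide:
    - [0,0,0]
    - [0,0,0]
    - [0,0,0]
    - [0,0,0]
    - [0,0,0]
  spin: [0,0,0,0,0]
  grip: [1,1,0.17,0.17,0.17]

```text
time_s: 10.43
tcp_pos: [0.6052, -0.1871, 0.0318]
ee_rot: [[1.0, 0.001, 0.001], [0.001, -1.0, -0.0], [0.001, 0.0, -1.0]]
wrist_force: [0.9, -0.5, -0.3]
gripper_width: 0.813
gripper_force: 0.0
```

servo_tool:
  slide:
    - [0,0,0]
    - [0,0,-0.02]
    - [0,0,-0.06]
    - [0,0,-0.1]
    - [0,0,-0.13]
  spin: [0,0,0,0,0]
  grip: [0.15,0.15,0.15,0.15,0.15]

```text
time_s: 10.85
tcp_pos: [0.6058, -0.1874, 0.1647]
ee_rot: [[1.0, 0.001, 0.003], [0.001, -1.0, -0.001], [0.003, 0.001, -1.0]]
wrist_force: [0.6, 0.2, 0.3]
gripper_width: 0.85
gripper_force: 0.0
```

servo_tool:
  slide:
    - [-0.002,-0.037,0]
    - [-0.004,-0.074,0]
    - [-0.006,-0.112,0]
    - [-0.008,-0.149,0]
    - [-0.01,-0.186,0]
  spin: [0,0,0,0,0]
  grip: [0,0,0,0,0]

```text
time_s: 11.27
tcp_pos: [0.5944, 0.0005, 0.1617]
ee_rot: [[1.0, 0.0, 0.001], [0.0, -1.0, 0.0], [0.001, -0.0, -1.0]]
wrist_force: [1.1, 0.1, -0.8]
gripper_width: 0.995
gripper_force: 0.0
```

servo_tool:
  slide:
    - [-0.002,-0.037,0]
    - [-0.004,-0.074,0]
    - [-0.006,-0.112,0]
    - [-0.008,-0.149,0]
    - [-0.01,-0.186,0]
  spin: [0,0,0,0,0]
  grip: [0,0,0,0,0]

```text
time_s: 11.68
tcp_pos: [0.5843, 0.1868, 0.1616]
ee_rot: [[1.0, 0.001, 0.001], [0.001, -1.0, 0.0], [0.001, -0.0, -1.0]]
wrist_force: [1.1, 0.4, 0.2]
gripper_width: 0.999
gripper_force: 0.0
```

servo_tool:
  slide:
    - [-0.002,-0.037,0]
    - [-0.004,-0.074,0]
    - [-0.006,-0.112,0]
    - [-0.008,-0.149,0]
    - [-0.01,-0.186,0]
  spin: [0,0,0,0,0]
  grip: [0,0,0,0,0]

```text
time_s: 12.1
tcp_pos: [0.5741, 0.3728, 0.1615]
ee_rot: [[1.0, 0.001, 0.0], [0.001, -1.0, 0.0], [0.0, -0.0, -1.0]]
wrist_force: [0.3, 0.1, 0.1]
gripper_width: 1.002
gripper_force: 0.0
```

servo_tool:
  slide:
    - [0,0,0]
    - [0,0,0]
    - [0,0,0.01]
    - [0,0,0.02]
    - [0,0,0.02]
  spin: [0,0,0,0,0]
  grip: [0,0,0,0,0]

```text
time_s: 12.52
tcp_pos: [0.5733, 0.3685, 0.138]
ee_rot: [[1.0, -0.002, -0.005], [-0.002, -1.0, -0.003], [-0.005, 0.003, -1.0]]
wrist_force: [0.4, 0.5, -0.6]
gripper_width: 1.002
gripper_force: 0.0
```

```bash
python3 - <<'E'
from h import *
d=capture('top');s=.0005
i=rect(d,.02,.68,-.05,480,480,.0004)
st,w,j=wristrect(.06,.5755+.05,.3706+.05,480,480,.1/480)
print(st['tcp_pos'],st['ee_rot'][0])
cv2.imwrite('pics/w4.png',np.hstack([cv2.resize(i,(400,400)),cv2.resize(j,(400,400))]))
z=d['depth'];v,u=np.nonzero(z>0);zz=z[v,u]
P=(np.c_[(u-d['cx'])/d['fx']*zz,(v-d['cy'])/d['fy']*zz,zz]-np.array(d['t']))@np.array(d['R'])
m=(np.hypot(P[:,0]-.6055,P[:,1]+.187)<.04)&(P[:,2]>.015);q=P[m];print('ring',m.sum(),cv2.minEnclosingCircle((q[:,:2]*1000).astype(np.float32)),np.percentile(q[:,2],[5,50,95]))
E
```

```text
[0.57389107 0.36883041 0.13907327] [ 0.99999333 -0.00135493 -0.00339215]
ring 408 ((604.170166015625, -188.3139190673828), 31.309213638305664) [0.01654629 0.0196737  0.02256331]
```

View pics/w4.png

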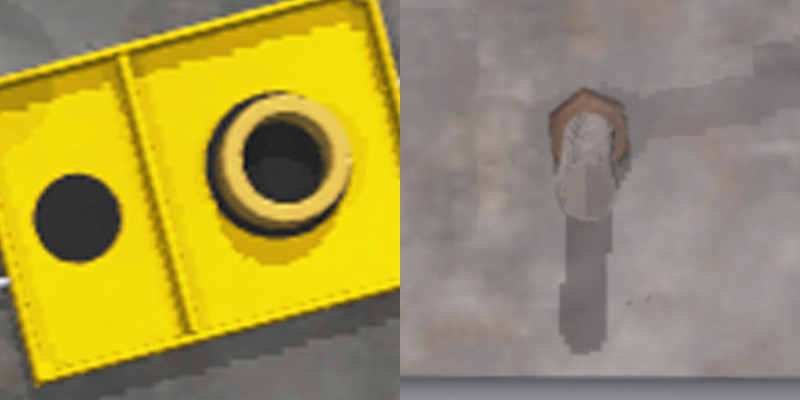

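The ring lies flat over the yellow large disc (centre about (285,158) in the left pane, 1–2 mm off after parallax). The bolt (top face near (585,190) in the right pane) stands upright where measured.

servo_tool:
  slide:
    - [0.0015,-0.002,0.03]
    - [0.0015,-0.002,0.06]
    - [0.0015,-0.002,0.088]
    - [0.0015,-0.002,0.088]
    - [0.0015,-0.002,0.088]
  spin: [0,0,0,0,0]
  grip: [0,0,0,0,0]

```text
time_s: 13.03
tcp_pos: [0.5759, 0.3718, 0.0523]
ee_rot: [[1.0, 0.0, -0.002], [0.0, -1.0, -0.003], [-0.002, 0.003, -1.0]]
wrist_force: [0.9, 0.1, 0.7]
gripper_width: 0.997
gripper_force: 0.0
```

servo_tool:
  slide:
    - [0,0,0]
    - [0,0,0]
    - [0,0,0]
    - [0,0,0]
    - [0,0,0]
  spin: [0,0,0,0,0]
  grip: [0.3,0.6,0.7,1,1]

```text
time_s: 13.45
tcp_pos: [0.5764, 0.3733, 0.0545]
ee_rot: [[1.0, 0.001, 0.001], [0.001, -1.0, 0.001], [0.001, -0.001, -1.0]]
wrist_force: [-0.2, 0.1, -0.2]
gripper_width: 0.706
gripper_force: 0.0
```

servo_tool:
  slide:
    - [0,0,0]
    - [0,0,0]
    - [0,0,0]
    - [0,0,0]
    - [0,0,0]
  spin: [0,0,0,0,0]
  grip: [1,1,1,1,1]

```text
time_s: 13.87
tcp_pos: [0.576, 0.373, 0.0531]
ee_rot: [[1.0, 0.001, -0.0], [0.001, -1.0, -0.0], [-0.0, 0.0, -1.0]]
wrist_force: [-0.1, -0.7, -0.3]
gripper_width: 0.323
gripper_force: 0.0
```

servo_tool:
  slide:
    - [0,0,0]
    - [0,0,0]
    - [0,0,0]
    - [0,0,0]
    - [0,0,0]
  spin: [0,0,0,0,0]
  grip: [1,1,1,1,1]

```text
time_s: 14.28
tcp_pos: [0.576, 0.373, 0.0531]
ee_rot: [[1.0, 0.0, -0.0], [0.0, -1.0, -0.0], [-0.0, 0.0, -1.0]]
wrist_force: [0.5, -1.0, 0.7]
gripper_width: 0.175
gripper_force: 30.0
```

servo_tool:
  slide:
    - [0,0,-0.03]
    - [0,0,-0.06]
    - [0,0.015,-0.09]
    - [0,0.045,-0.1]
    - [0.002,0.08,-0.1]
  spin: [0,0,0,0,0]
  grip: [1,1,1,1,1]

```text
time_s: 14.7
tcp_pos: [0.5794, 0.2948, 0.1571]
ee_rot: [[1.0, 0.004, 0.007], [0.004, -1.0, 0.005], [0.007, -0.005, -1.0]]
wrist_force: [0.7, -0.6, -2.3]
gripper_width: 0.173
gripper_force: 30.0
```

servo_tool:
  slide:
    - [0.002,0.036,0]
    - [0.004,0.072,0]
    - [0.006,0.108,0]
    - [0.008,0.144,0]
    - [0.01,0.18,0]
  spin: [0,0,0,0,0]
  grip: [1,1,1,1,1]

```text
time_s: 15.12
tcp_pos: [0.5876, 0.1112, 0.153]
ee_rot: [[1.0, 0.001, -0.001], [0.001, -1.0, -0.0], [-0.001, 0.0, -1.0]]
wrist_force: [0.0, -0.8, -1.5]
gripper_width: 0.172
gripper_force: 30.0
```

servo_tool:
  slide:
    - [0.002,0.036,0]
    - [0.004,0.072,0]
    - [0.006,0.108,0]
    - [0.008,0.144,0]
    - [0.01,0.18,0]
  spin: [0,0,0,0,0]
  grip: [1,1,1,1,1]

```text
time_s: 15.53
tcp_pos: [0.5977, -0.0687, 0.153]
ee_rot: [[1.0, 0.001, -0.001], [0.001, -1.0, 0.0], [-0.001, -0.0, -1.0]]
wrist_force: [0.7, 0.0, -1.0]
gripper_width: 0.171
gripper_force: 30.0
```

servo_tool:
  slide:
    - [0.002,0.035,0]
    - [0.004,0.07,0]
    - [0.006,0.1,0]
    - [0.006,0.12,0.01]
    - [0.006,0.12,0.03]
  spin: [0,0,0,0,0]
  grip: [1,1,1,1,1]

```text
time_s: 15.95
tcp_pos: [0.6057, -0.1912, 0.1252]
ee_rot: [[1.0, -0.004, 0.006], [-0.004, -1.0, -0.002], [0.006, 0.002, -1.0]]
wrist_force: [1.0, 0.7, -1.1]
gripper_width: 0.174
gripper_force: 30.0
```

servo_tool:
  slide:
    - [0,0,0]
    - [0,0,0]
    - [0,0,0]
    - [0,0,0]
    - [0,0,0]
  spin: [0,0,0,0,0]
  grip: [1,1,1,1,1]

```text
time_s: 16.37
tcp_pos: [0.6051, -0.1863, 0.1244]
ee_rot: [[1.0, 0.002, 0.002], [0.002, -1.0, -0.0], [0.002, 0.0, -1.0]]
wrist_force: [0.5, -0.2, -0.8]
gripper_width: 0.175
gripper_force: 30.0
```

```bash
python3 - <<'E'
from h import *
s=sense();print(s['tcp_pos'])
d=capture('side');cv2.imwrite('pics/s2.png',cv2.resize(d['pixels'][130:370,270:590],(800,600)))
z=d['depth'];v,u=np.nonzero(z>0);zz=z[v,u]
P=(np.c_[(u-d['cx'])/d['fx']*zz,(v-d['cy'])/d['fy']*zz,zz]-np.array(d['t']))@np.array(d['R'])
E
```

```text
[ 0.60507519 -0.1862695   0.12443714]
```

View pics/s2.png

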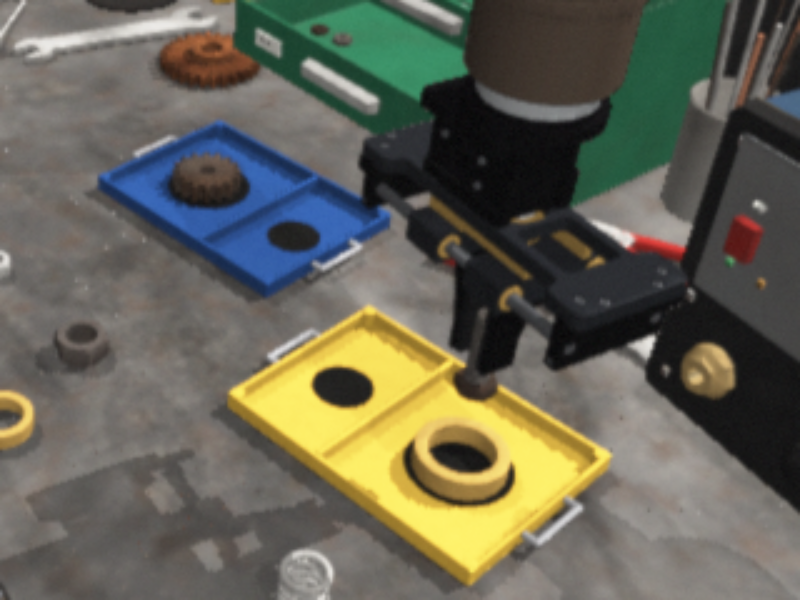

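The bolt hangs upright in the jaws (head at (475,384)) above the ring at (460,460). Lowering.

servo_tool:
  slide:
    - [0,0.001,0.02]
    - [0,0.001,0.04]
    - [0,0.001,0.055]
    - [0,0.001,0.065]
    - [0,0.001,0.067]
  spin: [0,0,0,0,0]
  grip: [1,1,1,1,1]

```text
time_s: 16.83
tcp_pos: [0.6041, -0.1876, 0.0554]
ee_rot: [[1.0, 0.001, -0.002], [0.001, -1.0, -0.0], [-0.002, 0.0, -1.0]]
wrist_force: [-1.3, 0.7, 1.0]
gripper_width: 0.169
gripper_force: 30.0
```

servo_tool:
  slide:
    - [0,0,0]
    - [0,0,0]
    - [0,0,0]
    - [0,0,0]
    - [0,0,0]
  spin: [0,0,0,0,0]
  grip: [1,1,1,1,1]

```text
time_s: 17.25
tcp_pos: [0.6046, -0.1881, 0.0569]
ee_rot: [[1.0, 0.0, 0.001], [0.0, -1.0, -0.0], [0.001, 0.0, -1.0]]
wrist_force: [0.1, 0.5, -0.7]
gripper_width: 0.172
gripper_force: 30.0
```

servo_tool:
  slide:
    - [0,0,0.001]
    - [0,0,0.001]
    - [0,0,0.001]
    - [0,0,0.001]
    - [0,0,0.001]
  spin: [0,0,0,0,0]
  grip: [1,1,0.75,0.7,0.6]

```text
time_s: 17.67
tcp_pos: [0.6045, -0.1881, 0.0555]
ee_rot: [[1.0, 0.001, 0.0], [0.001, -1.0, -0.0], [0.0, 0.0, -1.0]]
wrist_force: [0.3, 0.1, -0.1]
gripper_width: 0.302
gripper_force: 0.0
```

servo_tool:
  slide:
    - [0,0,0]
    - [0,0,0]
    - [0,0,-0.01]
    - [0,0,-0.03]
    - [0,0,-0.06]
  spin: [0,0,0,0,0]
  grip: [0.5,0.5,0.5,0.5,0.4]

```text
time_s: 18.08
tcp_pos: [0.6025, -0.1878, 0.1137]
ee_rot: [[1.0, 0.0, -0.006], [0.0, -1.0, 0.001], [-0.006, -0.001, -1.0]]
wrist_force: [0.5, 0.1, -0.1]
gripper_width: 0.521
gripper_force: 0.0
```

servo_tool:
  slide:
    - [0,0,-0.03]
    - [0,0,-0.06]
    - [0,0,-0.06]
    - [0,0,-0.06]
    - [0,0,-0.06]
  spin: [0,0,0,0,0]
  grip: [0,0,0,0,0]

```text
time_s: 18.5
tcp_pos: [0.6039, -0.1879, 0.1754]
ee_rot: [[1.0, 0.0, -0.0], [0.0, -1.0, 0.001], [-0.0, -0.001, -1.0]]
wrist_force: [0.4, 0.1, -0.5]
gripper_width: 0.869
gripper_force: 0.0
```

servo_tool:
  slide:
    - [-0.03,0.01,0]
    - [-0.066,0.021,0]
    - [-0.104,0.034,0]
    - [-0.14,0.047,0.01]
    - [-0.151,0.052,0.03]
  spin: [0,0,0,0,0]
  grip: [0,0,0,0,0]

```text
time_s: 18.92
tcp_pos: [0.4489, -0.2407, 0.1456]
ee_rot: [[1.0, -0.001, -0.001], [-0.001, -1.0, 0.0], [-0.001, -0.0, -1.0]]
wrist_force: [0.3, 0.1, -0.3]
gripper_width: 0.995
gripper_force: 0.0
```

servo_tool:
  slide:
    - [0,0,0.02]
    - [0,0,0.04]
    - [0,0,0.05]
    - [0,0,0.05]
    - [0,0,0.05]
  spin: [0,0,0,0,0]
  grip: [0,0,0,0,0]

```text
time_s: 19.33
tcp_pos: [0.4531, -0.24, 0.0945]
ee_rot: [[1.0, 0.001, -0.002], [0.001, -1.0, 0.0], [-0.002, -0.0, -1.0]]
wrist_force: [-0.4, 0.1, 0.4]
gripper_width: 0.999
gripper_force: 0.0
```

```bash
cat >> h.py <<'E'
def cloud(cam):
    d=capture(cam);z=d['depth'];v,u=np.nonzero(z>0);zz=z[v,u]
    return d,(np.c_[(u-d['cx'])/d['fx']*zz,(v-d['cy'])/d['fy']*zz,zz]-np.array(d['t']))@np.array(d['R'])
def circ(P,x,y,r,lo,hi):
    q=P[(np.hypot(P[:,0]-x,P[:,1]-y)<r)&(P[:,2]>lo)&(P[:,2]<hi)]
    return len(q),np.round(cv2.minEnclosingCircle((q[:,:2]*1000).astype(np.float32))[0],1),np.round((q[:,:2].min(0)+q[:,:2].max(0))*500,1),np.round(np.percentile(q[:,2],95),4)
E
python3 - <<'E'
from h import *
print(sense()['tcp_pos'])
d,P=cloud('top')
print('ring',circ(P,.6045,-.1875,.04,.015,.03),'bolt',circ(P,.6045,-.1875,.03,.05,.075))
cv2.imwrite('pics/t5.png',cv2.resize(d['pixels'][140:250,360:510],(600,440),interpolation=cv2.INTER_CUBIC))
E
```

```text
[ 0.45314954 -0.24004463  0.09454565]Traceback (most recent call last):
  File "<stdin>", line 4, in <module>
  File "h.py", line 29, in circ
    return len(q),np.round(cv2.minEnclosingCircle((q[:,:2]*1000).astype(np.float32))[0],1),np.round((q[:,:2].min(0)+q[:,:2].max(0))*500,1),np.round(np.percentile(q[:,2],95),4)
                                                                                                     ~~~~~~~~~~~^^^
    return umr_minimum(a, axis, None, out, keepdims, initial, where)
ValueError: zero-size array to reduction operation minimum which has no identity
```

The arm hid the view; I'll check the bolt later. Now I grasp the spring.

servo_tool:
  slide:
    - [0,0,0.03]
    - [0,0,0.0535]
    - [0,0,0.0535]
    - [0,0,0.0535]
    - [0,0,0.0535]
  spin: [0,0,0,0,0]
  grip: [0,0,0,0.3,0.5]

```text
time_s: 19.8
tcp_pos: [0.4548, -0.2404, 0.0433]
ee_rot: [[1.0, 0.001, 0.003], [0.001, -1.0, -0.001], [0.003, 0.001, -1.0]]
wrist_force: [0.3, -0.1, -0.3]
gripper_width: 0.918
gripper_force: 0.0
```

servo_tool:
  slide:
    - [0,0,0]
    - [0,0,0]
    - [0,0,0]
    - [0,0,0]
    - [0,0,0]
  spin: [0,0,0,0,0]
  grip: [1,1,1,1,1]

```text
time_s: 20.22
tcp_pos: [0.4536, -0.2401, 0.0422]
ee_rot: [[1.0, 0.001, 0.001], [0.001, -1.0, -0.0], [0.001, 0.0, -1.0]]
wrist_force: [-0.6, 0.5, 0.3]
gripper_width: 0.555
gripper_force: 0.0
```

servo_tool:
  slide:
    - [0,0,0]
    - [0,0,0]
    - [0,0,0]
    - [0,0,0]
    - [0,0,0]
  spin: [0,0,0,0,0]
  grip: [1,1,1,1,1]

```text
time_s: 20.63
tcp_pos: [0.4533, -0.2401, 0.0417]
ee_rot: [[1.0, 0.001, -0.0], [0.001, -1.0, -0.0], [-0.0, 0.0, -1.0]]
wrist_force: [0.1, 0.4, 2.0]
gripper_width: 0.347
gripper_force: 30.0
```

servo_tool:
  slide:
    - [0,0,-0.03]
    - [0,0,-0.06]
    - [0,0,-0.09]
    - [0.01,-0.018,-0.11]
    - [0.025,-0.043,-0.12]
  spin: [0,0,0,0,0]
  grip: [1,1,1,1,1]

```text
time_s: 21.05
tcp_pos: [0.4789, -0.198, 0.1648]
ee_rot: [[1.0, -0.003, 0.005], [-0.003, -1.0, -0.001], [0.005, 0.001, -1.0]]
wrist_force: [0.5, 0.3, -0.1]
gripper_width: 0.344
gripper_force: 30.0
```

servo_tool:
  slide:
    - [0.018,-0.03,0]
    - [0.036,-0.06,0]
    - [0.054,-0.09,0]
    - [0.072,-0.12,0]
    - [0.09,-0.15,0]
  spin: [0,0,0,0,0]
  grip: [1,1,1,1,1]

```text
time_s: 21.47
tcp_pos: [0.5686, -0.0455, 0.1615]
ee_rot: [[1.0, 0.0, -0.001], [0.0, -1.0, 0.0], [-0.001, -0.0, -1.0]]
wrist_force: [0.9, -0.8, -0.1]
gripper_width: 0.345
gripper_force: 30.0
```

servo_tool:
  slide:
    - [0.018,-0.03,0]
    - [0.036,-0.06,0]
    - [0.054,-0.09,0]
    - [0.072,-0.12,0]
    - [0.077,-0.13,0]
  spin: [0,0,0,0,0]
  grip: [1,1,1,1,1]

```text
time_s: 21.88
tcp_pos: [0.6473, 0.0869, 0.1608]
ee_rot: [[1.0, 0.004, 0.001], [0.004, -1.0, 0.0], [0.001, -0.0, -1.0]]
wrist_force: [0.1, -0.1, -0.9]
gripper_width: 0.351
gripper_force: 30.0
```

servo_tool:
  slide:
    - [0,0,0.02]
    - [0,0,0.05]
    - [0,0,0.08]
    - [0,0,0.08]
    - [0,0,0.08]
  spin: [0,0,0,0,0]
  grip: [1,1,1,1,1]

```text
time_s: 22.3
tcp_pos: [0.644, 0.0823, 0.08]
ee_rot: [[1.0, 0.0, -0.005], [0.0, -1.0, -0.002], [-0.005, 0.002, -1.0]]
wrist_force: [0.1, 0.8, -0.4]
gripper_width: 0.345
gripper_force: 30.0
```

servo_tool:
  slide:
    - [0,0,0]
    - [0,0,0]
    - [0,0,0]
    - [0,0,0]
    - [0,0,0]
  spin: [0,0,0,0,0]
  grip: [1,1,1,1,1]

```text
time_s: 22.72
tcp_pos: [0.6456, 0.0831, 0.0829]
ee_rot: [[1.0, 0.0, 0.002], [0.0, -1.0, 0.001], [0.002, -0.001, -1.0]]
wrist_force: [0.4, -0.7, -0.1]
gripper_width: 0.347
gripper_force: 30.0
```

Target is (0.6458, 0.0824) with z about 0.045.

servo_tool:
  slide:
    - [0,0.0005,0.02]
    - [0,0.0005,0.037]
    - [0,0.0005,0.037]
    - [0,0.0005,0.037]
    - [0,0.0005,0.037]
  spin: [0,0,0,0,0]
  grip: [1,1,1,1,1]

```text
time_s: 23.13
tcp_pos: [0.6454, 0.0825, 0.0454]
ee_rot: [[1.0, 0.001, 0.0], [0.001, -1.0, 0.0], [0.0, -0.0, -1.0]]
wrist_force: [-0.7, -0.4, -0.8]
gripper_width: 0.342
gripper_force: 30.0
```

servo_tool:
  slide:
    - [0,0,0]
    - [0,0,0]
    - [0,0,0]
    - [0,0,0.001]
    - [0,0,0.001]
  spin: [0,0,0,0,0]
  grip: [1,1,1,1,1]

```text
time_s: 23.55
tcp_pos: [0.6451, 0.0825, 0.0437]
ee_rot: [[1.0, 0.0, -0.0], [0.0, -1.0, 0.0], [-0.0, -0.0, -1.0]]
wrist_force: [-1.5, 0.7, -1.0]
gripper_width: 0.349
gripper_force: 30.0
```

servo_tool:
  slide:
    - [0,0,0]
    - [0,0,0]
    - [0,0,0]
    - [0,0,0]
    - [0,0,0]
  spin: [0,0,0,0,0]
  grip: [0.6,0.5,0.45,0.4,0.4]

```text
time_s: 23.97
tcp_pos: [0.6453, 0.0825, 0.0438]
ee_rot: [[1.0, 0.001, 0.0], [0.001, -1.0, -0.0], [0.0, 0.0, -1.0]]
wrist_force: [-0.0, -1.5, -0.7]
gripper_width: 0.571
gripper_force: 0.0
```

servo_tool:
  slide:
    - [0,0,-0.01]
    - [0,0,-0.03]
    - [0,0,-0.06]
    - [0,0,-0.09]
    - [0,0,-0.12]
  spin: [0,0,0,0,0]
  grip: [0.4,0.4,0.4,0,0]

```text
time_s: 24.38
tcp_pos: [0.6451, 0.0824, 0.1658]
ee_rot: [[1.0, 0.001, 0.0], [0.001, -1.0, -0.0], [0.0, 0.0, -1.0]]
wrist_force: [1.5, 0.8, 0.4]
gripper_width: 0.68
gripper_force: 0.0
```

servo_tool:
  slide:
    - [-0.04,0.01,0]
    - [-0.08,0.02,0]
    - [-0.12,0.03,0]
    - [-0.16,0.04,0]
    - [-0.2,0.05,0]
  spin: [7,14,21,28,35]
  grip: [0,0,0,0,0]

```text
time_s: 24.8
tcp_pos: [0.4435, 0.0318, 0.1643]
ee_rot: [[0.816, -0.578, 0.001], [-0.578, -0.816, 0.0], [0.001, -0.001, -1.0]]
wrist_force: [-0.1, -0.2, 0.4]
gripper_width: 0.978
gripper_force: 0.0
```

servo_tool:
  slide:
    - [0,0,0]
    - [0,0,0]
    - [0,0,0]
    - [0,0,0]
    - [0,0,0]
  spin: [7,14,21,28,35]
  grip: [0,0,0,0,0]

```text
time_s: 25.22
tcp_pos: [0.4453, 0.0324, 0.1648]
ee_rot: [[0.337, -0.941, 0.002], [-0.941, -0.337, 0.001], [0.0, -0.002, -1.0]]
wrist_force: [0.3, 0.6, -0.8]
gripper_width: 0.999
gripper_force: 0.0
```

servo_tool:
  slide:
    - [0,0,0]
    - [0,0,0.01]
    - [0,0,0.02]
    - [0,0,0.02]
    - [0,0,0.02]
  spin: [7,14,20,20,20]
  grip: [0,0,0,0,0]

```text
time_s: 25.63
tcp_pos: [0.4452, 0.0323, 0.1441]
ee_rot: [[0.003, -1.0, 0.0], [-1.0, -0.003, -0.0], [0.0, -0.0, -1.0]]
wrist_force: [-0.6, -0.1, 0.8]
gripper_width: 1.0
gripper_force: 0.0
```

```bash
python3 - <<'E'
from h import *
s=.00025
st,w,j=wristrect(.017,.4305+.05,.028+.05,400,400,s)
print(np.round(st['tcp_pos'],4),np.round(st['ee_rot'],3).tolist(),np.round(st['joints'],1))
d,P=cloud('top')
for a in(('bolt',.6045,-.1875,.03,.05,.075),('ring',.6045,-.1875,.04,.015,.03),('spring',.645,.0825,.03,.03,.05),('snut',.407,.1485,.025,.008,.016)):
    try: print(a[0],circ(P,*a[1:]))
    except Exception: print(a[0],'hidden')
for c in('side',):
    d2,P2=cloud(c)
    for a in(('bolt',.6045,-.1875,.03,.05,.075),('spring',.645,.0825,.03,.03,.05)): print(c,a[0],circ(P2,*a[1:]))
cv2.imwrite('pics/w6.png',np.hstack([j,cv2.resize(d['pixels'][130:250,210:510],(400,160)) if 0 else cv2.resize(d2['pixels'][130:370,270:590],(400,400))]))
E
```

```text
[0.4452 0.0323 0.1441] [[0.003, -1.0, 0.0], [-1.0, -0.003, -0.0], [0.0, -0.0, -1.0]] [ 25.1  11.2 -32.1   0.  -46.7 -25. ]
bolt (68, array([ 603.6, -189.4]), array([ 602.8, -189.4]), np.float64(0.0644))
ring (409, array([ 604.4, -188. ]), array([ 604., -188.]), np.float64(0.0228))
spring (123, array([644.5,  80.7]), array([643.8,  80.4]), np.float64(0.0421))
snut hidden
side bolt (106, array([ 603.7, -189.8]), array([ 603.9, -189.7]), np.float64(0.0631))
side spring (107, array([644.8,  80.3]), array([644.1,  80.3]), np.float64(0.0393))
```

View pics/w6.png

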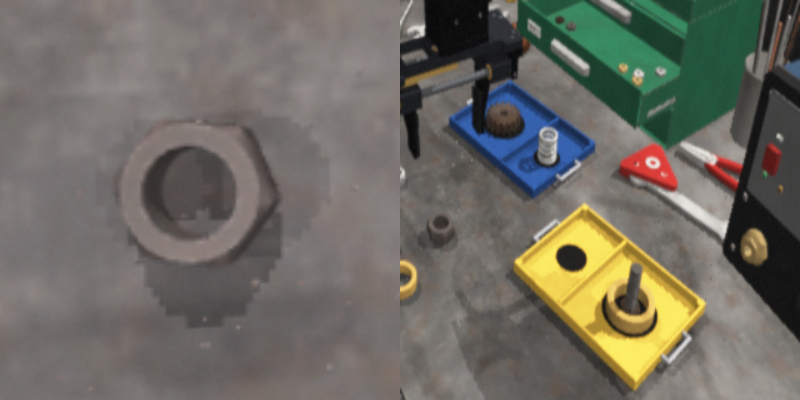

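The nut has its flats facing ±x (rows 122 and 265, corners at columns 120 and 278), which suits the present jaw direction. The spring stands in the blue small bay at (546,148), and the bolt stands inside the ring at (635,290).

servo_tool:
  slide:
    - [0.004,0.014,0.02]
    - [0.004,0.014,0.045]
    - [0.004,0.014,0.075]
    - [0.004,0.014,0.085]
    - [0.004,0.014,0.085]
  spin: [0,0,0,0,0]
  grip: [0,0,0,0,0]

```text
time_s: 26.2
tcp_pos: [0.4299, 0.0278, 0.057]
ee_rot: [[0.001, -1.0, -0.005], [-1.0, -0.001, -0.002], [0.002, 0.005, -1.0]]
wrist_force: [0.7, -0.4, 0.5]
gripper_width: 0.999
gripper_force: 0.0
```

servo_tool:
  slide:
    - [0,0,0.02]
    - [0,0,0.03]
    - [0,0,0.03]
    - [0,0,0.03]
    - [0,0,0.03]
  spin: [0,0,0,0,0]
  grip: [0,0,0,0,0.2]

```text
time_s: 26.62
tcp_pos: [0.4323, 0.0289, 0.0299]
ee_rot: [[0.001, -1.0, 0.003], [-1.0, -0.001, 0.001], [-0.001, -0.003, -1.0]]
wrist_force: [-0.5, -0.8, 0.6]
gripper_width: 0.976
gripper_force: 0.0
```

servo_tool:
  slide:
    - [0,0,0]
    - [0,0,0]
    - [0,0,0]
    - [0,0,0]
    - [0,0,0]
  spin: [0,0,0,0,0]
  grip: [0.5,0.7,1,1,1]

```text
time_s: 27.03
tcp_pos: [0.4313, 0.0284, 0.0289]
ee_rot: [[0.001, -1.0, 0.0], [-1.0, -0.001, 0.0], [-0.0, -0.0, -1.0]]
wrist_force: [0.3, -0.1, -0.1]
gripper_width: 0.631
gripper_force: 0.0
```

servo_tool:
  slide:
    - [0,0,0]
    - [0,0,0]
    - [0,0,0]
    - [0,0,0]
    - [0,0,0]
  spin: [0,0,0,0,0]
  grip: [1,1,1,1,1]

```text
time_s: 27.45
tcp_pos: [0.4313, 0.0284, 0.0287]
ee_rot: [[0.001, -1.0, 0.0], [-1.0, -0.001, 0.0], [-0.0, -0.0, -1.0]]
wrist_force: [-0.3, 0.4, -0.2]
gripper_width: 0.422
gripper_force: 29.2
```

servo_tool:
  slide:
    - [0,0,-0.03]
    - [0,0,-0.06]
    - [0.01,-0.0125,-0.09]
    - [0.03,-0.0375,-0.1]
    - [0.05,-0.0625,-0.1]
  spin: [0,0,0,0,0]
  grip: [1,1,1,1,1]

```text
time_s: 27.87
tcp_pos: [0.4959, -0.0214, 0.1323]
ee_rot: [[0.003, -1.0, 0.007], [-1.0, -0.003, 0.002], [-0.002, -0.007, -1.0]]
wrist_force: [1.1, 0.8, -1.2]
gripper_width: 0.418
gripper_force: 29.2
```

servo_tool:
  slide:
    - [0.02,-0.025,0]
    - [0.04,-0.05,0]
    - [0.06,-0.075,0]
    - [0.0685,-0.0855,0.02]
    - [0.0685,-0.0855,0.04]
  spin: [-5,-10,-15,-15,-15]
  grip: [1,1,1,1,1]

```text
time_s: 28.28
tcp_pos: [0.5824, -0.0919, 0.0885]
ee_rot: [[0.257, -0.966, 0.004], [-0.966, -0.257, -0.0], [0.001, -0.004, -1.0]]
wrist_force: [-0.3, -0.2, -1.5]
gripper_width: 0.424
gripper_force: 29.2
```

servo_tool:
  slide:
    - [0,0,0]
    - [0,0,0]
    - [0,0,0]
    - [0,0,0]
    - [0,0,0]
  spin: [0,0,0,0,0]
  grip: [1,1,1,1,1]

```text
time_s: 28.7
tcp_pos: [0.5798, -0.0895, 0.0902]
ee_rot: [[0.26, -0.966, 0.002], [-0.966, -0.26, 0.0], [0.001, -0.002, -1.0]]
wrist_force: [0.8, 0.9, -2.1]
gripper_width: 0.419
gripper_force: 29.3
```

servo_tool:
  slide:
    - [0,0,0.025]
    - [0,0,0.045]
    - [0,0,0.0575]
    - [0,0,0.0575]
    - [0,0,0.0575]
  spin: [0,0,0,0,0]
  grip: [1,1,1,1,1]

```text
time_s: 29.12
tcp_pos: [0.5796, -0.0897, 0.0318]
ee_rot: [[0.26, -0.966, 0.001], [-0.966, -0.26, 0.0], [0.0, -0.001, -1.0]]
wrist_force: [0.7, 0.1, -1.9]
gripper_width: 0.415
gripper_force: 29.7
```

servo_tool:
  slide:
    - [0,0,0.0005]
    - [0,0,0.0005]
    - [0,0,0.0005]
    - [0,0,0.0005]
    - [0,0,0.0005]
  spin: [0,0,0,0,0]
  grip: [1,1,0.45,0.4,0.3]

```text
time_s: 29.53
tcp_pos: [0.5796, -0.09, 0.0313]
ee_rot: [[0.259, -0.966, 0.001], [-0.966, -0.259, 0.0], [0.0, -0.001, -1.0]]
wrist_force: [-0.4, 0.4, 0.6]
gripper_width: 0.559
gripper_force: 0.0
```

servo_tool:
  slide:
    - [0,0,0]
    - [0,0,-0.02]
    - [0,0,-0.05]
    - [0,0,-0.09]
    - [0,0,-0.13]
  spin: [0,0,0,0,0]
  grip: [0.3,0.3,0.3,0.3,0.3]

```text
time_s: 29.95
tcp_pos: [0.5785, -0.0901, 0.1615]
ee_rot: [[0.259, -0.966, -0.002], [-0.966, -0.259, -0.0], [-0.0, 0.002, -1.0]]
wrist_force: [1.5, 0.1, 0.7]
gripper_width: 0.7
gripper_force: 0.0
```

servo_tool:
  slide:
    - [0,0.03,0]
    - [0,0.06,0]
    - [0,0.1,0]
    - [0,0.13,0]
    - [0,0.16,0]
  spin: [0,0,0,0,0]
  grip: [0,0,0,0,0]

```text
time_s: 30.37
tcp_pos: [0.4228, -0.1319, 0.1609]
ee_rot: [[0.259, -0.966, 0.0], [-0.966, -0.259, 0.0], [0.0, -0.0, -1.0]]
wrist_force: [0.1, 0.4, 0.4]
gripper_width: 0.969
gripper_force: 0.0
```

```bash
python3 - <<'E'
from h import *
print(np.round(sense()['tcp_pos'],3))
A=(('bolt',.6045,-.1885,.02,.05,.075),('ring',.6045,-.1875,.04,.015,.03),('spring',.645,.0825,.03,.03,.05),('pinion',.619,.181,.042,.015,.03),('nut',.5795,-.09,.03,.015,.03),('snut',.407,.1485,.025,.008,.016))
D={}
for c in('top','side'):
    D[c],P=cloud(c)
    for a in A:
        try: print(c,a[0],*circ(P,*a[1:]))
        except Exception: print(c,a[0],'hidden')
cv2.imwrite('pics/end.png',np.vstack([cv2.resize(D['top']['pixels'][130:255,215:500],(684,300)),cv2.resize(D['side']['pixels'][170:370,290:540],(684,300)) if 0 else cv2.resize(D['side']['pixels'][170:365,290:735],(684,300))]))
E
```

```text
[ 0.423 -0.132  0.161]
top bolt 70 [ 602.7 -189.3] [ 602.3 -189.3] 0.065
top ring 420 [ 604.1 -188.1] [ 603.8 -188.2] 0.0227
top spring 120 [645.2  80.4] [645.   80.5] 0.041
top pinion 533 [617.6 182.2] [616.9 181.9] 0.0218
top nut 187 [576.8 -89.6] [576.8 -89.8] 0.0226
top snut 77 [407.7 148.9] [408.3 147.9] 0.0151
side bolt 103 [ 603.5 -190.7] [ 603.5 -191. ] 0.0632
side ring 508 [ 604.4 -189. ] [ 604.8 -189.6] 0.0248
side spring hidden
side pinion hidden
side nut 188 [576.8 -91.6] [576.8 -90.8] 0.0204
side snut 29 [405.4 148. ] [401.4 148. ] 0.0129
```

View pics/end.png

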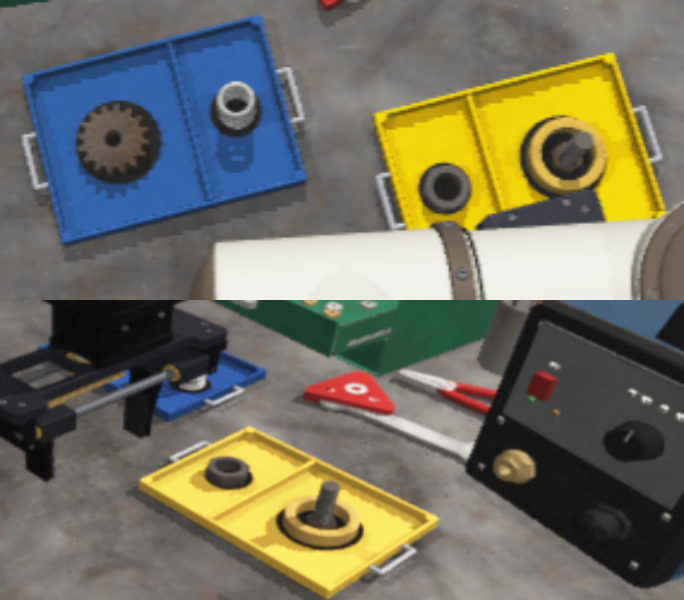

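All five parts stand or lie on their discs within about 3 mm: pinion (113,138), spring (237,105), nut (445,188), and the ring with the bolt inside at (565,152). The small nut has not moved and the gripper is clear.

```bash
python3 -c "
from station import *
print(finish_job())"
```

```text
the job is handed in; nothing more can be done
None
```

Both kits are made up and handed in after about 31 s of the 115 s allowed: each part sits within about 3 mm of its bay middle by the last camera check, the ring went in before the bolt, the small nut has not moved, and the gripper is open and clear of everything.

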